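# Return a pile of specimen boxes to their drawer trays

### The job

The pile of specimen containers on the measuring mat has been examined: take it apart and put all four back in the drawer, each standing flat and lid up on the floor of the empty tray that fits its size, from the round jar in the smallest tray to the grey box in the largest. Keep every container level on the way, for the fossils inside are loose, and do not shift the two fossils that already lie in the drawer.

Things in the scene. Friction and masses are not known exactly. Their poses are not given: they have to be found in the camera images.
- box_large: Dark grey archival card box with lid and steel corner staples, 112 x 62 x 32 mm (long x wide x high), closed, one rigid piece about 160 g. Origin: centre of its underside; x along its length, y across its width, z up through the lid. Bottom of the pile, standing on the dark measuring mat (3 mm thick) on the bench.
- box_medium: White plastic box with a clear lid, fossil bones seen inside, 84 x 50 x 30 mm (long x wide x high), closed, one rigid piece about 90 g. Origin: centre of its underside; x along its length, y across its width, z up through the lid. Stands on the grey large box, roughly in line with it.
- box_small: Brown card box with lid, 58 x 42 x 28 mm (long x wide x high), closed, one rigid piece about 60 g. Origin: centre of its underside; x along its length, y across its width, z up through the lid. Stands on the white medium box, roughly in line with it.
- jar: Round black jar with a clear lid, a fossil tooth inside: 32 mm in diameter, 28 mm high, closed, one rigid piece about 30 g. Origin: centre of its underside, z up. On top of the pile, on the brown box; the box below is 42 mm wide there.
- tray_large: EMPTY open card tray, off-white, 128 x 78 mm inside, 134 x 84 mm outside, floor and walls 3 mm thick, rim 10 mm above its underside; fixed in the drawer. Takes the grey large box, 8 mm to spare all round. Origin: centre of its underside; long side along its own x, z up. Six trays stand in two rows of three, in any order, in an open drawer on the bench (300 x 376 mm, walls 48 mm high, front 60).
- tray_medium: EMPTY open card tray, off-white, 100 x 66 mm inside, 106 x 72 mm outside, floor and walls 3 mm thick, rim 10 mm above its underside; fixed in the drawer. Takes the white medium box, 8 mm to spare all round. Origin: centre of its underside; long side along its own x, z up. Tray centres are at least 98 mm apart and 70 mm from the drawer's walls.
- tray_small: EMPTY open card tray, off-white, 74 x 58 mm inside, 80 x 64 mm outside, floor and walls 3 mm thick, rim 10 mm above its underside; fixed in the drawer. Takes the brown small box, 8 mm to spare all round. Origin: centre of its underside; long side along its own x, z up.
- tray_tiny: EMPTY open card tray, off-white, 48 x 48 mm inside, 54 x 54 mm outside, floor and walls 3 mm thick, rim 10 mm above its underside; fixed in the drawer. Takes the round jar, 8 mm to spare all round. Origin: centre of its underside; square, z up.
- ammonite: Coiled brown ammonite fossil, about 40 mm across and 14 mm high, loose in a tray of its own (like the small one) in the same drawer: that place is taken; leave it alone. Origin: centre of its underside.
- echinoid: Domed tan fossil sea urchin with five double ribs, 44 mm across and 25 mm high, loose in a tray of its own (like the medium one) in the same drawer: that place is taken; leave it alone. Origin: centre of its underside.
There are look-alikes about, which are no part of the job. What is shaped like the box_small but blue is not meant.

How it is judged:
By the outcome, as a careful person would: the job done as asked, in the order asked, and still so for the second after the job is handed in, with the robot touching nothing.
It also fails if it takes over 128 s, if anything falls off the work surface, if the arm or the gripper's body presses on something with over 40 N, if the wrist force passes 120 N, or if a joint passes its speed limit or range.

### The arm

A 6-joint arm with a two-finger parallel gripper is mounted at the origin on the work surface. World frame = base frame: x ahead of the robot, y to its left, z up, the work surface at z = 0. Lengths are in m, angles in rad, forces in N, time in s.
With the tool pointing down it reaches from about 0.275 to 1 m from the base axis. Payload 8.4 kg.
Tool frame: the origin (TCP) lies on the centre line of the jaws, within the pads' length; the fingertips stand 17 mm ahead of it and the grasp point (between the pads) lies 2 mm behind it (bot.tcp_to_tips is the z of the fingertips in the tool frame, in m); z points along the fingers, y is the line along which they close (so a half turn about z gives the same grasp; the last joint's range is limited). The gripper opens to 85 mm and grips with 20 to 120 N. Pads are 22 mm wide; open, the fingers measure 114 mm over their backs; the gripper's body (76 mm by 85 mm) begins 54 mm behind the grasp point. The pads swing forward as they close: fully open they stand 13 mm farther back than shut.
Start: joints at [1.17, 0.353, 1.633, -0, 1.155, -0.002], TCP at [0.243, 0.576, 0.248] pointing down, gripper open.
Joint ranges: [-2.63, 2.63], [-0.92, 2.1], [0.06, 2.66], [-1.3, 4.44], [0, 2.69], [-3.02, 3.02]. Speed limits (rad/s): [2.22, 2.22, 2.79, 3.14, 3.14, 3.14].

### API

Orientations are given as a unit quaternion [x, y, z, w].
In Python, from workcell import bot, hand, kinematics, get_obs, vision, hand_in gives the robot as it stands. The module is installed in compiled form; this text tells all that it offers. Calls block until the motion is done:
- bot.reach(position, orientation): joint-space move of the TCP to a pose.
- bot.servo_line(position, ori=None, velocity=0.15): straight line of the TCP; ori=None keeps the orientation; velocity is the mean speed in m/s.
- bot.goto_joints(angles): joint-space move.
- hand.move_gripper(opening, strength=None): finger opening in m; strength is the grip in N (None keeps the last); returns when the fingers have stopped.
- bot.dwell(seconds).
- kinematics.solve_ik(position, orientation): joint angles nearest the present ones, or None.
- get_obs(): the state.
- vision.read_camera(name): name is "scene" or "top"; returns a dict with "frame" (384x512x3 uint8, red, green, blue), "intrinsics" (3x3 intrinsics, pixels), "view" (4x4, takes a point from world to camera coordinates). Camera axes: x right, y down, z forward; pixel columns grow to the right and rows downward; lengths in m; the calibration is good to about 2 mm. A picture is of the moment at which its call begins. There is no depth.
A pose or a line that the arm cannot do raises bot.IKError and nothing moves.
- hand_in(): hands the job in; it is judged then, once.
The state is a dict: "time_s": time; "joint_pos": joint angles; "joint_vel": joint speeds; "joint_efforts": joint torques, N m; "position": TCP position; "orientation": TCP orientation; "wrist_force": force on the tool from outside, world axes, zero at the start; "ft_torque": the same for the moment, N m; "gripper_width": finger opening in m; "grip_force": force on a finger pad.
Only numpy, scipy, OpenCV 4.12 (cv2) and the standard library are available. Lean on these libraries where they do the work, as an engineer would, in place of code of your own. Each camera call takes 0.05 s, during which the arm holds its last target. There are 200 camera calls.

## Working session

There is one attempt and no reset: what is moved stays moved. The work goes in short steps, each a Python script; the robot and the scene stay as the last script left them, time stands still between calls to the robot, and variables do not carry over. Pictures are saved under pics/ and viewed, at most 14 in all, crops included, and the job is handed in when it is done.

```bash
mkdir -p pics; python3 - <<'E'
from workcell import *
import cv2,numpy as np
np.set_printoptions(precision=4,suppress=True)
for n in("scene","top"):
    d=vision.read_camera(n); cv2.imwrite(f"pics/{n}0.png",d["frame"][:,:,::-1])
    np.savez(f"pics/{n}0.npz",**d)
    print(n,d["intrinsics"],d["view"]); V=np.array(d["view"]);print(-V[:3,:3].T@V[:3,3])
o=get_obs();print(o)
print(bot.tcp_to_tips)
E
```

```text
scene [[492.2278   0.     256.6266]
 [  0.     492.2278 193.8428]
 [  0.       0.       1.    ]] [[ 0.414   0.9101  0.0179 -0.2716]
 [ 0.7211 -0.3159 -0.6166 -0.3115]
 [-0.5556  0.2682 -0.787   1.579 ]
 [ 0.      0.      0.      1.    ]]
[ 1.2142 -0.2746  1.0555]
top [[404.3802   0.     258.6702]
 [  0.     404.3802 193.8572]
 [  0.       0.       1.    ]] [[-0.0016 -0.9999 -0.0142  0.0654]
 [-0.9901  0.0035 -0.14    0.5446]
 [ 0.14    0.0139 -0.9901  1.1594]
 [ 0.      0.      0.      1.    ]]
[0.377  0.0473 1.2251]
{'time_s': 0.1, 'joint_pos': array([ 1.1696,  0.3536,  1.6341, -0.    ,  1.1552, -0.0024]), 'joint_vel': array([-0.0007, -0.0012, -0.0005, -0.0019,  0.0005,  0.0018]), 'joint_efforts': array([ -0.0003, -60.6362, -34.282 ,   0.    ,   0.0039,  -0.    ]), 'position': array([0.2425, 0.5756, 0.2477]), 'orientation': array([ 0.1981,  0.9802, -0.0006, -0.0001]), 'wrist_force': array([-0.2273, -0.2153, -0.7193]), 'ft_torque': array([-0.062 ,  0.0487, -0.0438]), 'grip_force': 0.0, 'gripper_width': 0.08523379122635924}
0.017
```

View pics/scene0.png

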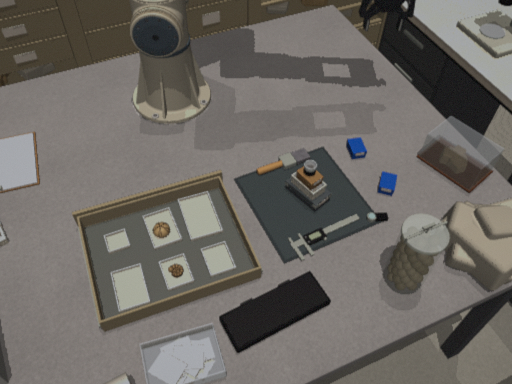

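View pics/top0.png

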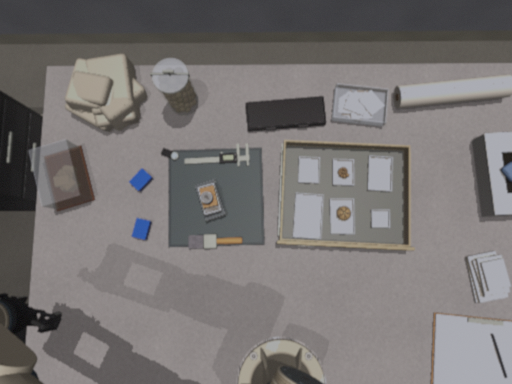

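The scene view shows the pile at (310,182) on the dark mat, with the trowel at (283,162), the caliper at (325,235) and the drawer at (165,250). In the top view the pile is at (210,200). The trays are at (309,170), (380,174), (308,216) and (381,218), the ammonite is at (343,172) and the echinoid at (343,215).

Possible look-alikes in the top view: the blue boxes at (141,180) and (141,229), which are excluded by colour, and the filled trays at (343,172) and (343,215). My target is the black jar on the brown, white and grey pile at (210,200).

```bash
cat > h.py <<'E'
import cv2,numpy as np
np.set_printoptions(precision=4,suppress=True)
def ray(d,uv):
    V=np.array(d["view"]);R=V[:3,:3];c=-R.T@V[:3,3]
    return c,R.T@np.linalg.inv(d["intrinsics"])@np.array([uv[0],uv[1],1.])
def onplane(d,uv,z):
    c,r=ray(d,uv);return (c+r*(z-c[2])/r[2])
def proj(d,p):
    V=np.array(d["view"]);q=d["intrinsics"]@(V[:3,:3]@np.array(p)+V[:3,3]);return q[:2]/q[2]
def tri(d1,u1,d2,u2):
    c1,r1=ray(d1,u1);c2,r2=ray(d2,u2);r1/=np.linalg.norm(r1);r2/=np.linalg.norm(r2)
    t=np.linalg.lstsq(np.c_[r1,-r2],c2-c1,rcond=None)[0];a,b=c1+t[0]*r1,c2+t[1]*r2
    return (a+b)/2,np.linalg.norm(a-b)
E
python3 - <<'E'
from h import *
S=dict(np.load("pics/scene0.npz"));T=dict(np.load("pics/top0.npz"))
for n,d,(u0,v0,u1,v1) in(("top",T,(275,135,420,255)),("scene",S,(70,175,265,325))):
    f=d["frame"][v0:v1,u0:u1]; hsv=cv2.cvtColor(f,cv2.COLOR_RGB2HSV)
    m=((hsv[...,2]>150)&(hsv[...,1]<50)).astype(np.uint8)
    cs,_=cv2.findContours(m,cv2.RETR_EXTERNAL,cv2.CHAIN_APPROX_NONE)
    for c in cs:
        if cv2.contourArea(c)<100: continue
        c=c.reshape(-1,2)+[u0,v0]
        P=np.array([onplane(d,p,0.012)[:2]*1000 for p in c],np.float32)
        print(n,c.mean(0),cv2.minAreaRect(P))
a=cv2.resize(T["frame"][170:260,160:270],None,fx=3.6,fy=3.6,interpolation=cv2.INTER_CUBIC)
b=cv2.resize(S["frame"][145:225,270:370],None,fx=4,fy=4,interpolation=cv2.INTER_CUBIC)
h=max(a.shape[0],b.shape[0]);o=np.zeros((h,a.shape[1]+b.shape[1],3),np.uint8);o[:a.shape[0],:a.shape[1]]=a;o[:b.shape[0],a.shape[1]:]=b
print(o.shape);cv2.imwrite("pics/pile.png",o[:,:,::-1])
E
```

```text
top [381.2703 219.4324] ((472.8959655761719, -299.48541259765625), (51.288150787353516, 44.94202423095703), 89.83006286621094)
top [341.1667 216.1389] ((480.9814147949219, -184.40147399902344), (68.322509765625, 102.19619750976562), 89.87442779541016)
top [307.6377 215.8696] ((483.7159423828125, -82.93215942382812), (82.48836517333984, 132.9237823486328), 85.50548553466797)
top [342.5176 172.5529] ((614.5789794921875, -192.47039794921875), (60.646854400634766, 74.32398223876953), 88.4399185180664)
top [380.8455 175.3008] ((610.2396240234375, -303.064208984375), (69.32247924804688, 101.03551483154297), 87.2989273071289)
top [307.9882 170.0588] ((622.5813598632812, -87.62939453125), (61.69130325317383, 75.21515655517578), 86.00960540771484)
scene [128.1184 288.2632] ((610.1212158203125, -304.75714111328125), (70.57321166992188, 99.26631927490234), 85.9830322265625)
scene [176.0948 271.6379] ((611.8264770507812, -193.04702758789062), (62.63923263549805, 78.15486907958984), 88.10498046875)
scene [219.7207 258.7838] ((622.7689819335938, -88.12545013427734), (62.76538848876953, 70.97456359863281), 87.0363998413086)
scene [117.0139 240.8333] ((470.28448486328125, -300.3302001953125), (51.87770462036133, 49.610877990722656), 89.43766021728516)
scene [162.1583 228.8917] ((481.2010498046875, -185.40829467773438), (70.70062255859375, 95.94255065917969), 89.54682922363281)
scene [201.8323 215.5963] ((480.1184387207031, -83.73390197753906), (82.72044372558594, 128.98072814941406), 85.56279754638672)
(324, 796, 3)
```

View pics/pile.png

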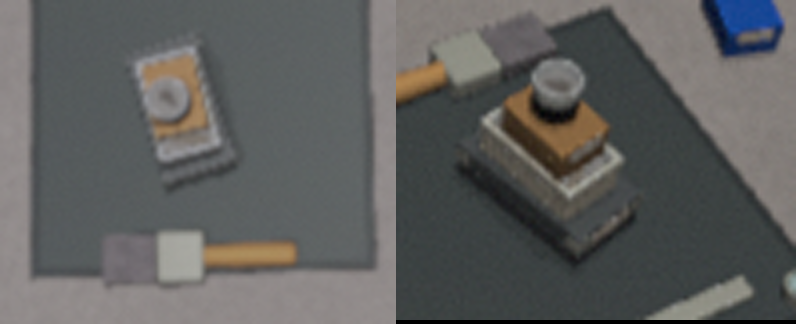

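The crop confirms the pile: a black jar with a clear lid at crop top (168,98), then the brown box, the white box and the grey box, with the long axis about 15° off world x. The tray positions agree between the two views to about 3 mm. Next I measure the jar.

```bash
cat >> h.py <<'E'
def box(d,mask,z):
    """largest blob of mask -> (centre xy, long, short, yaw deg of the long side in (-90,90]) on plane z"""
    cs,_=cv2.findContours(mask.astype(np.uint8),cv2.RETR_EXTERNAL,cv2.CHAIN_APPROX_NONE)
    c=max(cs,key=cv2.contourArea).reshape(-1,2)
    P=np.array([onplane(d,p,z)[:2]*1000 for p in c],np.float32)
    (x,y),(w,h),a=cv2.minAreaRect(P)
    if w<h: w,h,a=h,w,a+90
    a=(a+90)%180-90
    return np.array([x,y,w,h,a]),c.mean(0)
def quat(yawdeg):
    t=np.radians(yawdeg)/2;return np.array([-np.sin(t),np.cos(t),0,0])
E
python3 - <<'E'
from h import *
S=dict(np.load("pics/scene0.npz"));T=dict(np.load("pics/top0.npz"))
print("jar",tri(T,(206.7,197.2),S,(310.2,165)),onplane(T,(206.7,197.2),.121),onplane(S,(310.2,165),.121))
for n,d,(u0,v0,u1,v1) in(("top",T,(190,172,230,225)),("scene",S,(280,150,340,215))):
    hsv=cv2.cvtColor(d["frame"],cv2.COLOR_RGB2HSV);m=np.zeros(hsv.shape[:2],np.uint8)
    roi=(hsv[...,0]<22)&(hsv[...,1]>90)&(hsv[...,2]>70); m[v0:v1,u0:u1]=roi[v0:v1,u0:u1]
    print(n,box(d,m,.093),m.sum())
from workcell import kinematics as k
for p,y in(((.52,.125,.12),15),((.472,-.3,.1),0),((.61,-.304,.1),-3.5),((.482,-.083,.1),-4.5),((.622,-.088,.1),-3.5)):
    for a in(0,180): print(p,a,k.solve_ik(np.array(p),quat(y+a)))
E
```

```text
jar (array([0.5245, 0.2065, 0.121 ]), np.float64(0.00045103063550270064)) [0.5244 0.2062 0.121 ] [0.5246 0.2067 0.121 ]
top (array([530.3145, 206.149 ,  54.2654,  38.1053,  13.9715]), array([209.4079, 196.2895])) 127
scene (array([530.8928, 204.1569,  60.7292,  46.395 ,  10.233 ]), array([309.2879, 175.4242])) 204
(0.52, 0.125, 0.12) 0 [ 0.2331  0.3771  1.9336 -0.      0.8309 -1.5995]
(0.52, 0.125, 0.12) 180 [ 0.2331  0.3771  1.9336 -0.      0.8309  1.5421]
(0.472, -0.3, 0.1) 0 [-0.5689  0.4382  1.892  -0.      0.8114 -2.1397]
(0.472, -0.3, 0.1) 180 [-0.5689  0.4382  1.892  -0.      0.8114  1.0019]
(0.61, -0.304, 0.1) 0 [-0.4645  0.593   1.6104 -0.      0.9382 -1.9742]
(0.61, -0.304, 0.1) 180 [-0.4645  0.593   1.6104 -0.      0.9382  1.1673]
(0.482, -0.083, 0.1) 0 [-0.1736  0.3509  2.0415 -0.      0.7492 -1.6659]
(0.482, -0.083, 0.1) 180 [-0.1736  0.3509  2.0415 -0.      0.7492  1.4757]
(0.622, -0.088, 0.1) 0 [-0.1429  0.5245  1.7371 -0.      0.88   -1.6526]
(0.622, -0.088, 0.1) 180 [-0.1429  0.5245  1.7371 -0.      0.88    1.4889]
```

```bash
cat > act.py <<'E'
from h import *
from workcell import bot,hand,get_obs,vision
def shot(tag):
    D={}
    for n in("scene","top"):
        D[n]=vision.read_camera(n);np.savez(f"pics/{n}_{tag}.npz",**D[n])
    return D
def pick(x,y,zb,yaw,h,wide,tip=.0105,F=30,up=.26):
    """grasp with the fingertips `tip` above the underside zb, lift"""
    q=quat(yaw+180);zt=zb+tip+bot.tcp_to_tips
    hand.move_gripper(wide,F)
    bot.reach([x,y,zb+h+.06],q)
    bot.servo_line([x,y,zt],velocity=.12)
    f0=get_obs()["wrist_force"]
    hand.move_gripper(.0,F);o=get_obs()
    print("grip",o["gripper_width"],o["grip_force"],o["position"],"dF",o["wrist_force"]-f0,"t",o["time_s"])
    bot.servo_line([x,y,zt+.02],velocity=.05);bot.servo_line([x,y,up],velocity=.2)
    o=get_obs();print("up",o["gripper_width"],o["grip_force"],o["time_s"]);return zt-zb
def lower(x,y,z0,zmin,dF=1.5):
    f0=get_obs()["wrist_force"][2];z=z0
    while z>zmin:
        z-=.0015;bot.servo_line([x,y,z],velocity=.03);f=get_obs()["wrist_force"][2]-f0
        if f>dF: break
    print("contact z",z,"dF",f,get_obs()["position"]);return z
E
python3 - <<'E'
from act import *
pick(.5245,.2065,.093,13,.028,.06)
D=shot("jar")
f=D["scene"]["frame"];u,v=proj(D["scene"],[.5245,.2065,.24]).astype(int);print(u,v)
a=cv2.resize(f[max(v-50,0):v+80,u-70:u+70],None,fx=4,fy=4,interpolation=cv2.INTER_CUBIC);cv2.imwrite("pics/jarup.png",a[:,:,::-1])
E
```

```text
grip 0.030573034737035536 29.589682817459106 [0.525  0.2069 0.1215] dF [-1.1869  0.8912  6.1104] t 3.2167
up 0.03085342487916106 29.710877537727356 4.5167
315 131
```

View pics/jarup.png

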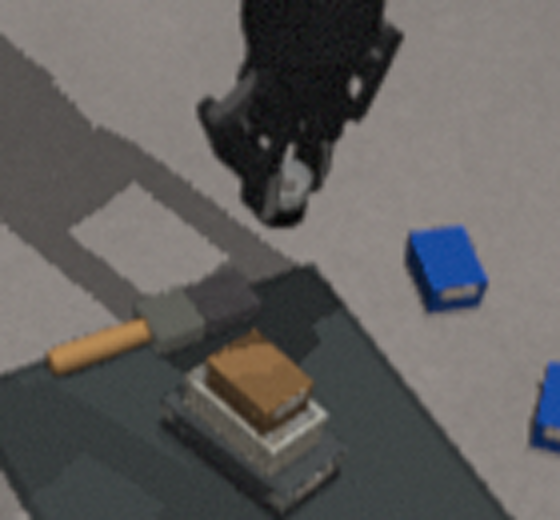

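The jar is held at crop (290,195), clear of the pile, and the rest of the pile is undisturbed. Next I place it in the tiny tray with a guarded descent.

```bash
cat >> act.py <<'E'
def place(x,y,yaw,off,rel,up=.26):
    q=quat(yaw+180)
    bot.reach([x,y,up],q)
    bot.servo_line([x,y,off+.024],velocity=.18)
    bot.dwell(.3)
    z=lower(x,y,off+.024,off-.002)
    hand.move_gripper(rel)
    bot.servo_line([x,y,z+.05],velocity=.12);bot.servo_line([x,y,up],velocity=.3)
    print("t",get_obs()["time_s"]);return z-off
E
python3 - <<'E'
from act import *
print("floor",place(.4716,-.300,0,.0275,.046))
D=shot("b");d=D["top"]
S=D["scene"]
a=cv2.resize(d["frame"][140:255,160:425],None,fx=3,fy=3,interpolation=cv2.INTER_CUBIC);cv2.imwrite("pics/b_top.png",a[:,:,::-1])
for n,d,(u0,v0,u1,v1) in(("top",D["top"],(190,172,230,225)),("scene",S,(280,150,340,215))):
    hsv=cv2.cvtColor(d["frame"],cv2.COLOR_RGB2HSV);m=np.zeros(hsv.shape[:2],np.uint8)
    roi=(hsv[...,0]<22)&(hsv[...,1]>90)&(hsv[...,2]>70); m[v0:v1,u0:u1]=roi[v0:v1,u0:u1]
    print(n,box(d,m,.093),m.sum())
E
```

```text
contact z 0.03499999999999999 dF 18.82504373622019 [ 0.4718 -0.3001  0.0364]
t 12.425
floor 0.007499999999999989
top (array([530.0956, 206.2889,  54.331 ,  37.9608,  13.1695]), array([208.2373, 196.6102])) 252
scene (array([530.8867, 203.6576,  61.8699,  47.9236,  13.3541]), array([309.6724, 174.3103])) 317
```

View pics/b_top.png

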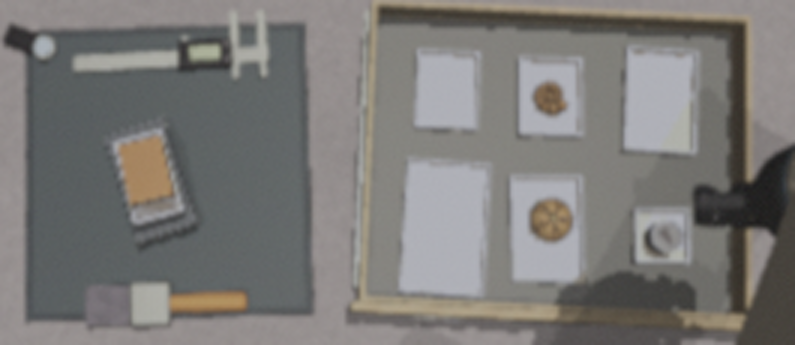

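The jar stands in the tiny tray at about crop (663,237). The brown box on the remaining pile is at (146,170). I'll check the jar in the scene view, then go on to the brown box.

```bash
python3 - <<'E'
from h import *
S=dict(np.load("pics/scene_b.npz"));T=dict(np.load("pics/top_b.npz"))
print(onplane(T,(381,219),.036),"exp px",proj(T,(.4716,-.3,.036)),proj(S,(.4716,-.3,.036)))
a=cv2.resize(S["frame"][205:275,90:185],None,fx=4,fy=4,interpolation=cv2.INTER_CUBIC)
b=cv2.resize(T["frame"][195:245,360:415],None,fx=5.6,fy=5.6,interpolation=cv2.INTER_CUBIC)
cv2.imwrite("pics/jarin.png",np.hstack([a,b])[:,:,::-1])
E
```

```text
[ 0.4695 -0.2945  0.036 ] exp px [382.8392 218.2714] [114.5404 235.066 ]
```

View pics/jarin.png

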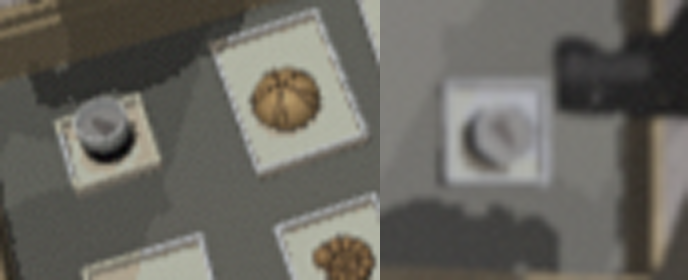

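The jar is upright inside the tiny tray: its lid is at (115.7,234.5), against (114.5,235) expected. Next is the brown box.

```bash
sed -i 's/off+.024/off+.013/g; s/z-=.0015/z-=.0007/; s/velocity=.03)/velocity=.02);bot.dwell(.04)/; s/off-.002/off+.004/' act.py
cat >> act.py <<'E'
def crop(D,tag,rs,rt):
    """scene and top crops side by side, 4x"""
    c=[cv2.resize(D[n]["frame"][v0:v1,u0:u1],None,fx=3.6,fy=3.6,interpolation=cv2.INTER_CUBIC) for n,(u0,v0,u1,v1) in(("scene",rs),("top",rt))]
    h=max(i.shape[0] for i in c);c=[cv2.copyMakeBorder(i,0,h-i.shape[0],0,0,cv2.BORDER_CONSTANT) for i in c]
    cv2.imwrite(f"pics/{tag}.png",np.hstack(c)[:,:,::-1])
E
python3 - <<'E'
from act import *
pick(.530,.206,.065,13.2,.028,.062)
print("floor",place(.6227,-.088,-3.5,.0275,.054))
D=shot("c")
crop(D,"c",(185,145,345,275),(295,150,325,190))
m0=lambda hsv:(hsv[...,2]>120)&(hsv[...,1]<60)
for n,d,(u0,v0,u1,v1) in(("top",D["top"],(190,172,230,225)),("scene",D["scene"],(280,155,340,215))):
    hsv=cv2.cvtColor(d["frame"],cv2.COLOR_RGB2HSV);m=np.zeros(hsv.shape[:2],np.uint8)
    m[v0:v1,u0:u1]=m0(hsv)[v0:v1,u0:u1]
    print(n,box(d,m,.065),m.sum())
E
```

```text
grip 0.040886989417777866 31.354089975357056 [0.5308 0.2061 0.0936] dF [ 0.2724 -1.6166  6.087 ] t 15.675
up 0.04152882425865262 30.5356228351593 17.1167
contact z 0.036300000000000006 dF 5.058910372986202 [ 0.6228 -0.088   0.0366]
t 23.2833
floor 0.008800000000000006
top (array([528.8461, 208.4287,  85.9522,  52.765 ,  16.1625]), array([208.8721, 198.0814])) 527
scene (array([526.1562, 207.3455,  84.7496,  51.3591,  16.0881]), array([308.5143, 179.6   ])) 624
```

View pics/c.png

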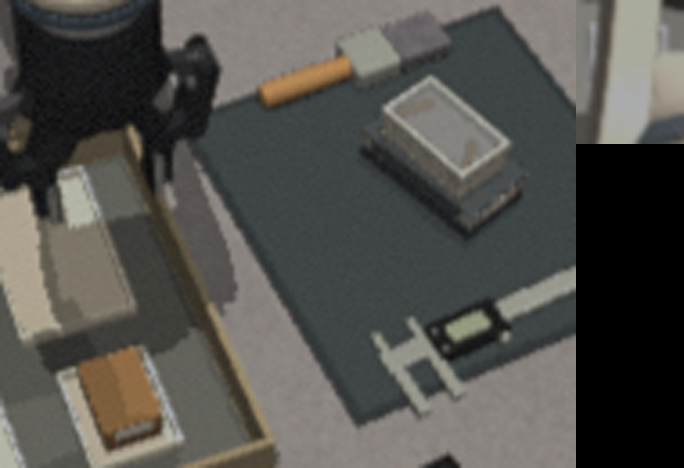

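The brown box sits squarely in the small tray at crop (120,395). The white box lies on the grey one at crop (445,125), and its measured size matches in both views. Next is the white box.

```bash
python3 - <<'E'
from act import *
pick(.5275,.208,.035,16.1,.030,.072)
print("floor",place(.6105,-.3038,-3.4,.0275,.062))
D=shot("d")
crop(D,"d",(270,140,350,225),(150,140,270,260))
for n,d,(u0,v0,u1,v1) in(("top",D["top"],(180,165,240,230)),("scene",D["scene"],(280,155,350,218))):
    hsv=cv2.cvtColor(d["frame"],cv2.COLOR_RGB2HSV);print(n,np.round(hsv[[198,182][n=="scene"],[209,309][n=="scene"]]),"mat",hsv[220,[235,300][n=="scene"]])
E
```

```text
grip 0.049604200109597 31.83604896068573 [0.5282 0.2082 0.0636] dF [ 0.5824 -0.5501  6.7623] t 25.9833
up 0.04940639284391078 31.171358227729797 27.575
contact z 0.036300000000000006 dF 4.852622633951831 [ 0.6106 -0.3038  0.0366]
t 34.4417
floor 0.008800000000000006
top [114  12 110] mat [ 90  10 104]
scene [100  18  83] mat [81 25 72]
```

View pics/d.png

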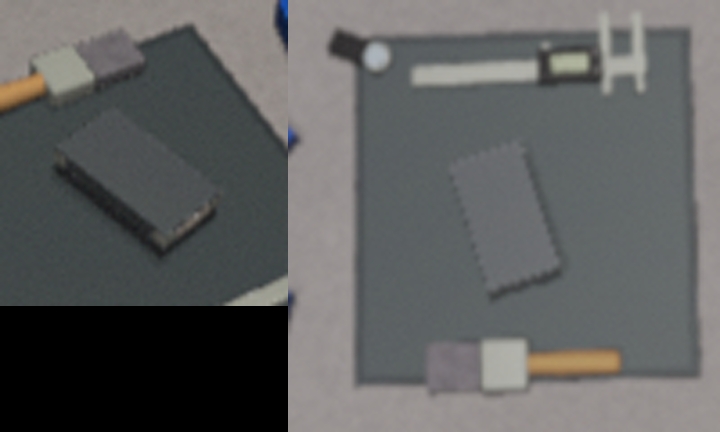

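The grey box is alone on the mat. Its top-face corners in the crop's top view are (450,165), (520,142), (560,265) and (490,295). In the scene view they are (57,150), (112,110), (219,190) and (163,237).

```bash
python3 - <<'E'
from h import *
for n,C,(u0,v0) in(("top",[(162,165),(232,142),(272,265),(202,295)],(150,140)),("scene",[(57,150),(112,110),(219,190),(163,237)],(270,140))):
    d=dict(np.load(f"pics/{n}_d.npz"));P=np.array([onplane(d,(x/3.6+u0,y/3.6+v0),.035)[:2]*1000 for x,y in C],np.float32)
    e=P[[1,2]].mean(0)-P[[0,3]].mean(0);l=P[:2].mean(0)-P[2:].mean(0)
    print(n,P.mean(0),"long",np.linalg.norm(l),"short",np.linalg.norm(e),"yaw",np.degrees(np.arctan2(l[1],l[0])),cv2.minAreaRect(P))
E
```

```text
top [527.1416 207.9095] long 110.882454 short 61.5429 yaw 18.227531 ((525.86328125, 207.5441436767578), (113.53927612304688, 61.966941833496094), 18.283462524414062)
scene [529.2255 207.8251] long 107.712456 short 60.70714 yaw -161.0675 ((529.4828491210938, 208.55690002441406), (108.65315246582031, 62.31437301635742), 18.279115676879883)
```

```bash
python3 - <<'E'
from act import *
pick(.5275,.2079,.003,18.3,.032,.080,F=35)
print("floor",place(.4815,-.0833,-4.5,.0275,.074))
bot.reach([.40,.35,.30],quat(90))
D=shot("e")
f=[cv2.resize(D[n]["frame"][v0:v1,u0:u1],None,fx=2.6,fy=2.6,interpolation=cv2.INTER_CUBIC)for n,(u0,v0,u1,v1) in(("scene",(70,170,225,325)),("top",(270,135,420,290)))]
cv2.imwrite("pics/e.png",np.hstack(f)[:,:,::-1])
E
```

```text
grip 0.06103261939321411 38.8304740190506 [0.5282 0.2082 0.0316] dF [-0.8565 -0.337   7.2875] t 37.825
up 0.06123286369153421 38.49566638469696 39.575
contact z 0.036300000000000006 dF 8.092039952492433 [ 0.4816 -0.0833  0.0366]
t 45.7
floor 0.008800000000000006
```

View pics/e.png

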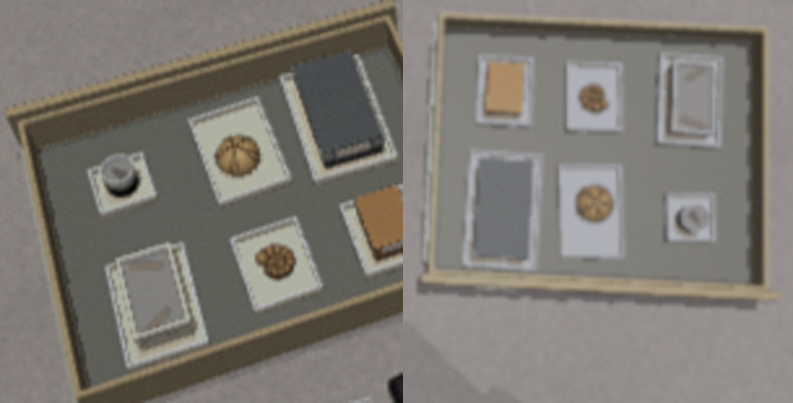

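All four containers sit inside their trays: jar (118,178), white (155,290), brown (380,215) and grey (340,105) in the crop's scene view. The three boxes touched down at the same floor height (8.8 mm), and the jar was within about 1 mm of that. The ammonite at (275,260) and the echinoid at (238,155) look undisturbed.

```bash
python3 -c "
from workcell import *
print(hand_in())"
```

```text
the job is handed in; nothing more can be done
None
```

The job is handed in: the jar, brown, white and grey containers were placed in that order, each flat in its matching tray, with the two fossils showing no visible shift, after about 46 s of the 128 s allowed (plus one short clearing move).

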